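# Seat the two turned caps in the dished drilling jig

### The arm

A 6-joint arm with a two-finger parallel gripper is mounted at the origin on a cart in front of the work surface, level with it; the furniture and walls round the work are solid. World frame = base frame: x ahead of the robot, y to its left, z up, the work surface at z = 0. Lengths are in m, angles in degrees, forces in N, time in s.
With the tool pointing down it reaches from about 0.3 to 0.85 m from the base axis. Payload 4.2 kg.
Tool frame: the origin (TCP) lies midway between the tips of the shut fingers; the grasp point (between the pads) lies 19 mm behind it; z points along the fingers, y is the direction in which the jaws open and shut (so a half turn about z gives the same grasp; the last joint's range is limited). The gripper opens to 91 mm and grips with 3 to 60 N. Pads are 32 mm wide; open, the fingers measure 118 mm over their backs; the gripper's body (76 mm by 178 mm) begins 60 mm behind the grasp point.
Start: joints at [72.307, 18.312, 89.639, -0, 72.044, -1.146], TCP at [0.164, 0.551, 0.214] pointing down, gripper open.
Joint ranges: [-177.97, 177.97], [-48.28, 115.42], [12.27, 149.76], [-77.06, 257.06], [2.81, 150.46], [-146.56, 146.56]. Speed limits (degrees/s): [147.25, 147.25, 180, 180, 180, 180].

### API

Orientations are given as [roll, pitch, yaw] about the fixed x, y, z axes, in that order (R = Rz(yaw) Ry(pitch) Rx(roll)).
In Python, from station import monitor, eyes, manip gives the robot as it stands.
- The arm moves only by the shell command python3 -m jog 'ROWS'. ROWS is text: rows parted by semicolons, each of 5 numbers parted by spaces: the closure, from 0 (fully open) to 1 (shut), then the shift along the tool's x, y, z in cm, then the turn about the tool's z in rad. In form: claw dx dy dz yaw; .... A call has 1 to 20 rows; each row is the pose to reach, as a shift and turn from the pose commanded when the call began, along the tool's axes at that moment; what a row does not reach only later rows make up. A row lasts 1/12 s, in which the tool goes at most 41.7 mm and 7.16 degrees, less where a joint would pass 70% of its speed; a pose out of reach is approached as far as the arm can. A call with a gripper value outside its range is refused whole. The fingers move at their own pace and stop on an object; the grip force is fixed at half the most. Time passes only in rows, so rows that repeat a pose let the fingers close. It gives the time, the measured TCP pose, the force and the opening at its end, in the units of the state.
- monitor.get_state(): the state, without advancing time (a new reading comes with each control period).
- eyes.grab_frame(name): name is "scene" or "top" or "wrist"; returns a dict with "pixels" (480x640x3 uint8, red, green, blue), "fx", "fy", "cx", "cy" (pixels), "T" (4x4, takes a point from camera to world coordinates); the wrist camera has in their place "tool_from_camera" (4x4, takes a point from camera to tool coordinates, whose origin is the TCP and whose axes are the flange's). Camera axes: x right, y up, looking along -z (the intrinsics and any distortion apply to the point x, -y, -z); pixel columns grow to the right and rows downward; lengths in m; the calibration is good to about 2 mm. A picture is of the moment at which its call begins: read the wrist's pose just before it. There is no depth.
- manip.hand_in(): hands the job in, once; it reports no verdict.
The state is a dict: "time": time; "joint_positions": joint angles; "qvel": joint speeds; "joint_torque": joint torques, N m; "eef_pos": TCP position; "ee_rot": TCP orientation; "wrist_force": force on the tool from outside, world axes, zero at the start; "torque": the same for the moment, N m; "gripper_width": finger opening in m.
Only numpy, scipy, OpenCV 4.12 (cv2) and the standard library are available. Lean on these libraries where they do the work, as an engineer would, in place of code of your own. Each camera call takes 0.05 s, during which the arm holds its last target. There are 200 camera calls.

### The job

Two turned wooden caps, flat on top and rounded below, stand on the drilling jig. Slide each cap across the jig and seat it in the dish of its own size, the large cap in the large dish and the small cap in the small dish, so that both sit fully home and level with the flat side up, ready for drilling. Do not lift the caps off the jig or roll them over, and leave the wedge, the sanding block, the tape measure and the off-cut that lie on the jig where they are.

Things in the scene. Friction and masses are not known exactly. Their poses are not given: they have to be found in the camera images.
- jig_base: Drilling jig fixed to the bench: wooden base board 420 (x) x 620 (y) mm, origin at the centre of its underside. Two plywood plates and two side strips on it make one flat top, 400 x 600 mm, 36 mm above the bench. Each plate has one round dish sunk in it, on the robot's side, at x = -110, y = +125 or -125 mm in this frame; which is the large one varies.
- large_dish (a point): Centre of the mouth of the large dish, level with the jig's top, z up, axes parallel to the jig's. Bowl-shaped recess: mouth 108 mm in diameter, 9 mm deep, sloping wall (30 degrees at the bottom, 39 at the rim), flat floor 82 mm in diameter.
- small_dish (a point): Centre of the mouth of the small dish, level with the jig's top, z up, axes parallel to the jig's. Bowl-shaped recess: mouth 87 mm in diameter, 8 mm deep, sloping wall (30 degrees at the bottom, 39 at the rim), flat floor 64 mm in diameter.
- large_cap: Loose waxed wooden cap, 0.3 kg, 24 mm high: flat round top 116 mm across, upright rim over the top 10 mm, rounded flank narrowing to a flat foot 80 mm across. Origin at the foot's centre, z up. Pushed, it slides (friction 0.3) and tips into any dish its foot is pushed over; it may stay cocked until pushed on to the middle or pressed. Seated: foot on the dish floor, top 15 mm above the jig.
- small_cap: Loose turned wooden cap of the same shape and wood, 0.2 kg, 23 mm high: flat round top 94 mm across, upright rim over the top 10 mm, rounded flank, flat foot 62 mm across. Origin at the foot's centre, z up. Slides and tips into a dish like the large one. Seated: foot on the dish floor, top 15 mm above the jig.
- wedge_mid: Hardwood wedge, 40 x 120 x 30 mm high, lying loose on the jig between the two dishes, long axis its own y. Origin at the centre of its underside.
- sanding_block: Cork sanding block, 62 x 116 x 34 mm high, loose on the middle of the jig near its far edge, long axis its own y. Origin at the centre of its underside.
- tape_measure: Tape measure, 76 x 94 x 34 mm high, loose on a near corner of the jig. Origin at the underside; the case lies from -30 to 32 mm along its x and from -29 to 47 mm along its y, and the end of the tape sticks out beyond it along +y.
- offcut: Square wooden off-cut, 45 x 140 x 45 mm high, loose on the other near corner of the jig, long axis its own y. Origin at the centre of its underside.
There are look-alikes about, which are no part of the job. What is shaped like the small_cap but red is not meant.

How it is judged (in metres and radians):
At the end, for the whole second after the job is handed in: Each cap rests in the dish of its own size: its foot centre within 6 mm of the dish's axis, its foot on the dish floor (9 mm below the jig's top for the large, 8 mm for the small, 3 mm above or 4 mm below allowed), flat top up and level within 0.07 rad, at rest (horizontal distance between large_cap and large_dish below 0.006 m and z of large_cap in the frame of large_dish between -0.013 and -0.006 m and angle between each of large_cap, small_cap's own z axis and vertical below 0.07 rad and linear speed of each of large_cap, small_cap below 0.01 m/s and horizontal distance between small_cap and small_dish below 0.006 m and z of small_cap in the frame of small_dish between -0.012 and -0.005 m); the robot touches nothing.
It fails at once if a cap is lifted or rolled over (its foot centre rises more than 30 mm above the jig's top) (height (world z) of any of large_cap, small_cap above 0.066 m).
It fails at once if the wedge, sanding block, tape measure or off-cut on the jig is shifted by more than 30 mm (distance of any of wedge_mid, sanding_block, tape_measure, offcut from where it was at the start of the episode above 0.03 m).
It also fails if it takes over 58 s, if anything falls off the work surface, if the arm or the gripper's body presses on something with over 40 N, if the wrist force passes 120 N, or if a joint passes its speed limit or range.

## Working session

There is one attempt and no reset: what is moved stays moved. The work goes in short steps, Python scripts to look and compute and a shell command to move; the robot and the scene stay as the last step left them, time stands still between calls to the robot, and variables do not carry over. Pictures are saved under pics/ and viewed, about 8 in all and at most 12, crops included, and the job is handed in when it is done.

```bash
mkdir -p pics; python3 - <<'E'
from station import monitor, eyes
import cv2,json,numpy as np
s=monitor.get_state();print(s)
for n in("top","scene"):
    f=eyes.grab_frame(n);cv2.imwrite(f"pics/{n}0.png",f["pixels"][:,:,::-1])
    print(n,{k:(v if k!='T' else np.round(v,4).tolist()) for k,v in f.items() if k!='pixels'})
E
```

```text
{'time': 0.0, 'joint_positions': array([ 7.23059036e+01,  1.83514049e+01,  8.97073028e+01,  1.59656123e-03,
        7.20425443e+01, -1.14435635e+00]), 'qvel': array([ 0.04628374, -0.0048982 ,  0.04716363, -0.01953642, -0.03489315,
       -0.00658896]), 'joint_torque': array([-2.05276454e-03, -4.12457263e+01, -2.31967860e+01,  7.24634947e-02,
        4.57800063e-02, -1.53965684e-04]), 'eef_pos': array([0.16360911, 0.55070386, 0.21311657]), 'ee_rot': array([-1.79898798e+02, -3.53976049e-03,  1.63449763e+02]), 'wrist_force': array([-0.57567632, -0.0881546 , -0.20713627]), 'torque': array([ 0.00143729,  0.01608482, -0.03417285]), 'gripper_width': 0.09126672782125908}
top {'fx': 530.6259151224469, 'fy': 530.6259151224469, 'cx': 321.37376526390534, 'cy': 241.13849958481717, 'T': [[0.0103, 0.9977, -0.0669, 0.44], [-0.9999, 0.0104, 0.0004, -0.1653], [0.0011, 0.0669, 0.9978, 1.4429], [0.0, 0.0, 0.0, 1.0]]}
scene {'fx': 574.8454103910824, 'fy': 574.8454103910824, 'cx': 326.56528080338734, 'cy': 244.29446184701686, 'T': [[0.8495, 0.1944, -0.4905, -0.3565], [-0.5272, 0.3487, -0.7749, -1.5668], [0.0204, 0.9169, 0.3987, 0.7807], [0.0, 0.0, 0.0, 1.0]]}
```

View pics/top0.png

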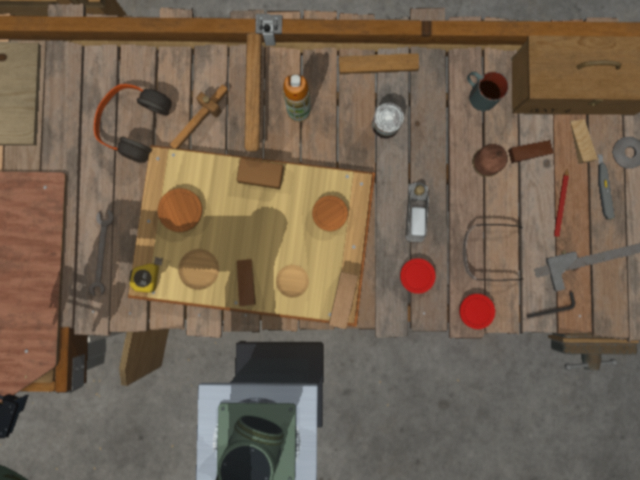

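View pics/scene0.png

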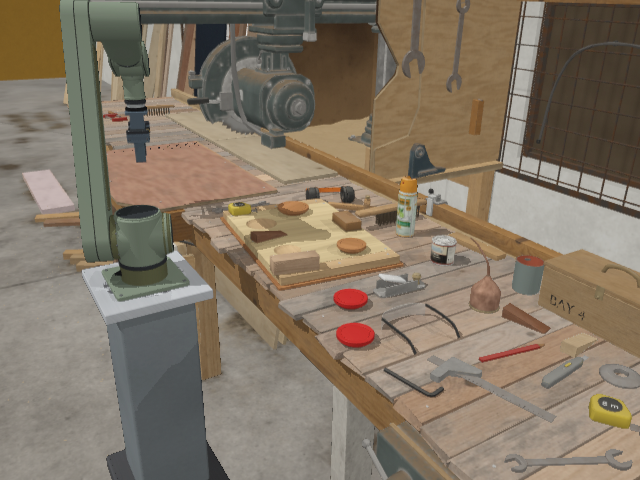

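Top view shows the large cap at (181,209), the small cap at (331,212), the large dish at (199,268), the small dish at (292,280) and the wedge at (247,282). The tape is at (144,276), the off-cut at (346,294) and the sanding block at (260,173). The red discs, at (418,275) and (477,310), are the look-alikes. Next I segment the caps and enlarge the picture.

```bash
cat >h.py <<'E'
from station import monitor, eyes, manip
import cv2,numpy as np
from scipy.spatial.transform import Rotation as Ro
def pose():
    s=monitor.get_state();T=np.eye(4);T[:3,:3]=Ro.from_euler('xyz',s["ee_rot"],degrees=True).as_matrix();T[:3,3]=s["eef_pos"];return T
def grab(n):
    P=pose();f=eyes.grab_frame(n)
    if n=="wrist":f["T"]=P@f["tool_from_camera"]
    return f
def ray(f,u,v):
    d=f["T"][:3,:3]@np.array([(u-f["cx"])/f["fx"],-(v-f["cy"])/f["fy"],-1]);return f["T"][:3,3],d
def at(f,u,v,z):
    o,d=ray(f,u,v);return o+d*(z-o[2])/d[2]
def px(f,p):
    c=np.linalg.inv(f["T"])@np.r_[p,1];return np.array([f["cx"]-f["fx"]*c[0]/c[2],f["cy"]+f["fy"]*c[1]/c[2]])
def tri(f1,p1,f2,p2):
    o1,d1=ray(f1,*p1);o2,d2=ray(f2,*p2);t=np.linalg.lstsq(np.c_[d1,-d2],o2-o1,rcond=None)[0]
    a,b=o1+d1*t[0],o2+d2*t[1];return (a+b)/2,np.linalg.norm(a-b)
def cap(f,box):   # orange cap: centroid of the largest blob in box (u0,v0,u1,v1)
    u0,v0,u1,v1=box;h=cv2.cvtColor(f["pixels"],cv2.COLOR_RGB2HSV)[v0:v1,u0:u1]
    m=((h[...,0]<17)&(h[...,1]>130)&(h[...,2]>90)).astype('uint8')
    n,l,s,c=cv2.connectedComponentsWithStats(m);k=1+s[1:,4].argmax()
    return c[k]+[u0,v0],s[k]
E
python3 - <<'E'
from h import *
t=grab("top");s=grab("scene")
for n,bt,bs in(("L",(155,180,210,240),(272,195,318,220)),("S",(305,187,355,240),(330,232,375,258))):
    a,sa=cap(t,bt);b,sb=cap(s,bs);p,e=tri(t,a,s,b);print(n,a,sa,b,sb,p.round(4),round(e,4),at(t,*a,.059).round(4))
# (top-face z: check)
for n,(u,v) in dict(LD=(199,268),SD=(292,280),wedge=(247,282)).items():print(n,at(t,u,v,.036).round(3))
c=cv2.resize(t["pixels"][140:330,120:380],None,fx=3,fy=3,interpolation=cv2.INTER_CUBIC)
cv2.imwrite("pics/crop0.png",c[:,:,::-1])
E
```

```text
L [178.9559949  209.43877551] [   1    8   46   44 1568] [292.60182371 207.7325228 ] [  6   7  30  13 329] [0.6145 0.2114 0.0475] 0.0017 [0.6123 0.2087 0.059 ]
S [329.8412853  212.72638754] [   7    8   37   37 1027] [351.05747126 244.9683908 ] [  7   6  29  15 348] [ 0.6091 -0.1875  0.049 ] 0.0002 [ 0.6078 -0.1873  0.059 ]
LD [0.46  0.157 0.036]
SD [ 0.431 -0.089  0.036]
wedge [0.424 0.03  0.036]
```

View pics/crop0.png

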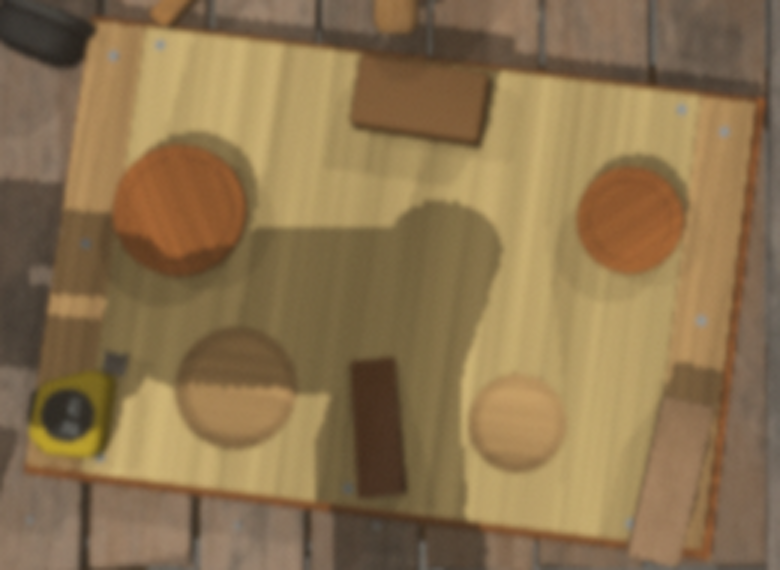

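```bash
python3 - <<'E'
from h import *
t=grab("top")
q=lambda x,y,z:at(t,120+(x+.5)/3-.5,140+(y+.5)/3-.5,z)[:2]
L=q(180,209,.060);S=q(631,220,.059);A=q(237,388,.036);B=q(518,422,.036);W=q(378,427,.066)
for n,p in zip(("L","S","LD","SD","W"),(L,S,A,B,W)):print(n,p.round(4))
print("dish dist",np.linalg.norm(A-B),"axis",np.degrees(np.arctan2(*(B-A)[::-1]))+90)
print("r L,S",np.linalg.norm(q(113,209,.055)-q(247,209,.055))/2,np.linalg.norm(q(577,220,.055)-q(685,220,.055))/2)
for n,c,d in(("L",L,A),("S",S,B)):
    v=d-c;print(n,"dist",np.linalg.norm(v),"yaw",np.degrees(np.arctan2(v[1],v[0])))
E
```

```text
L [0.6125 0.2066]
S [ 0.6071 -0.1877]
LD [0.4571 0.1582]
SD [ 0.4298 -0.0901]
W [0.4244 0.0289]
dish dist 0.2498621651883848 axis -6.286359959983315
r L,S 0.05874784762731911 0.04735649387441396
L dist 0.16273156174032347 yaw -162.7295481469659
S dist 0.20239715522893206 yaw 151.18170117228652
```

The dishes measure 250 mm apart, which matches the text, and the cap radii also agree. The fingers, partly open, make a two-point pusher. I go behind the large cap on its line to the dish.

```bash
python3 -m jog '0.34 -20 -5.3 0 -0.2; 0.34 -40 -10.5 3 -0.4; 0.34 -59.5 -15.8 8 -0.592; 0.34 -59.5 -15.8 8 -0.592; 0.34 -59.5 -15.8 8 -0.592; 0.34 -59.5 -15.8 8 -0.592; 0.34 -59.5 -15.8 8 -0.592; 0.34 -59.5 -15.8 8 -0.592; 0.34 -59.5 -15.8 8 -0.592; 0.34 -59.5 -15.8 8 -0.592; 0.34 -59.5 -15.8 8 -0.592; 0.34 -59.5 -15.8 8 -0.592; 0.34 -59.5 -15.8 8 -0.592; 0.34 -59.5 -15.8 8 -0.592; 0.34 -59.5 -15.8 8 -0.592; 0.34 -59.5 -15.8 8 -0.592; 0.34 -59.5 -15.8 8 -0.592; 0.34 -59.5 -15.8 8 -0.592'
python3 - <<'E'
from h import *
f=grab("wrist");cv2.imwrite("pics/w1.png",f["pixels"][:,:,::-1]);P=pose();print(P.round(3),px(f,[.6125,.2066,.060]),px(f,[.4571,.1582,.036]))
E
```

```text
time: 1.75
eef_pos: [0.6887, 0.2301, 0.1332]
ee_rot: [179.9, -0.1, -162.7]
wrist_force: [-0.5, 0.1, 0.3]
gripper_width: 0.0598
[[-0.954 -0.299 -0.001  0.688]
 [-0.299  0.954  0.     0.231]
 [ 0.001  0.001 -1.     0.134]
 [ 0.     0.     0.     1.   ]] [323.87562883 124.23759904] [ 323.88672599 -154.60929787]
```

View pics/w1.png

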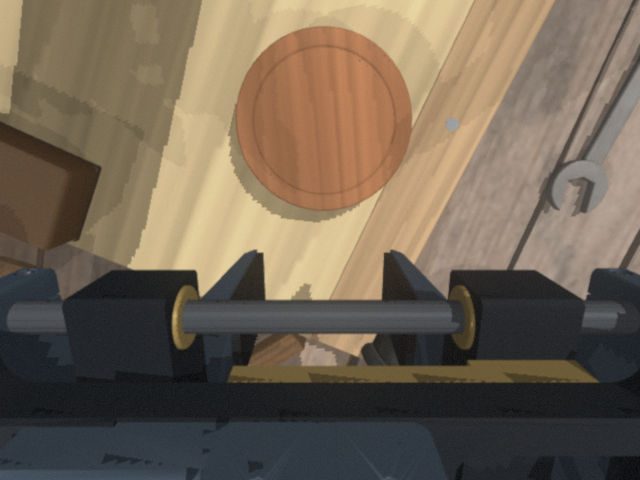

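The wrist view shows the large cap at (324,119), a few pixels from the predicted (324,124), and centred between the fingers. I descend and push slowly.

```bash
python3 -m jog '0.34 0 0 3 0; 0.34 0 0 6 0; 0.34 0 0 8 0; 0.34 0 0 8.9 0; 0.34 0 0 8.9 0; 0.34 1 0 8.9 0; 0.34 2 0 8.9 0; 0.34 3 0 8.9 0; 0.34 4 0 8.9 0; 0.34 5 0 8.9 0; 0.34 6 0 8.9 0; 0.34 7 0 8.9 0; 0.34 8 0 8.9 0; 0.34 9 0 8.9 0; 0.34 10 0 8.9 0; 0.34 10.5 0 8.9 0; 0.34 10.5 0 8.9 0'
python3 -m jog '0.34 0.6 0 0 0; 0.34 1.2 0 0 0; 0.34 1.8 0 0 0; 0.34 2.4 0 0 0; 0.34 3 0 0 0; 0.34 3.6 0 0 0; 0.34 4.2 0 0 0; 0.34 4.8 0 0 0; 0.34 5.4 0 0 0; 0.34 6 0 0 0; 0.34 6.4 0 0 0; 0.34 6.4 0 0 0; 0.34 6.4 0 0 0'
python3 - <<'E'
from h import *
f=grab("wrist");cv2.imwrite("pics/w2.png",f["pixels"][:,:,::-1]);print(pose()[:3,3].round(4),px(f,[.4571,.1582,.051]))
E
```

```text
time: 3.22
eef_pos: [0.5888, 0.1996, 0.0471]
ee_rot: [180.0, 0.2, -162.6]
wrist_force: [0.1, -0.7, -1.1]
gripper_width: 0.0602
time: 4.3
eef_pos: [0.5274, 0.1797, 0.0449]
ee_rot: [180.0, -0.0, -162.6]
wrist_force: [-0.1, 0.3, -0.5]
gripper_width: 0.0601
[0.5278 0.1798 0.045 ] [324.97519863 131.68037568]
```

View pics/w2.png

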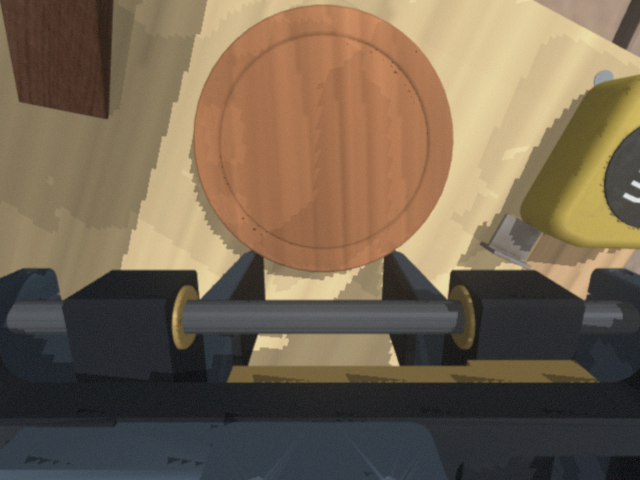

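The cap is at (324,138) with radius about 129 px. The aim point is at row 132, so it is about 3 mm short. I check its height from the apparent size, then push the rest.

```bash
cat >>h.py <<'E'
def pred(f,c,r,z):   # predicted image ellipse of a disc, (centre),(axes)
    a=np.linspace(0,6.28,40);return cv2.fitEllipse(np.array([px(f,[c[0]+r*np.cos(t),c[1]+r*np.sin(t),z]) for t in a],np.float32))
def fitcap(f):       # ellipse fitted to the orange blob
    h=cv2.cvtColor(f["pixels"],cv2.COLOR_RGB2HSV);m=((h[...,0]<14)&(h[...,1]>110)&(h[...,2]>90)).astype('uint8');m[275:]=0
    m=cv2.morphologyEx(m,cv2.MORPH_OPEN,np.ones((5,5)))
    c=max(cv2.findContours(m,0,cv2.CHAIN_APPROX_NONE)[0],key=cv2.contourArea);return cv2.fitEllipse(cv2.convexHull(c))
E
python3 -m jog '0.34 0.2 0 0 0; 0.34 0.4 0 0 0; 0.34 0.5 0 0 0; 0.34 0.5 0 0 0; 0.34 0.5 0 0 0'
python3 - <<'E'
from h import *
f=grab("wrist");print("meas",fitcap(f))
for z in(.051,.060):print(z,pred(f,[.4571,.1582],.058,z))
e=fitcap(f)
for z in(.051,.060):print(at(f,*e[0],z).round(4))
t=grab("top");a=cap(t,(170,235,230,300));print(a[0],a[1],at(t,*a[0],.049))
print(monitor.get_state()["wrist_force"])
E
```

```text
time: 4.77
eef_pos: [0.523, 0.1783, 0.045]
ee_rot: [180.0, -0.0, -162.6]
wrist_force: [0.2, 0.7, 0.0]
gripper_width: 0.0599
meas ((322.7210388183594, 142.11892700195312), (256.42742919921875, 263.7366027832031), 0.9868972897529602)
0.051 ((324.9472961425781, 129.98358154296875), (259.98358154296875, 269.1782531738281), 1.0468958616256714)
0.06 ((325.0574645996094, 128.7341766357422), (275.0882263183594, 284.9169921875), 1.0995999574661255)
[0.4573 0.1572 0.051 ]
[0.4572 0.1572 0.06  ]
[201.0426087  269.22521739] [  15   14   35   41 1150] [0.45644359 0.1490127  0.049     ]
[0.76904888 0.74598422 0.15912311]
```

```bash
python3 -m jog '0.34 0.15 0 0 0; 0.34 0.3 0 0 0; 0.34 0.3 0 0 0; 0.34 0.3 0 0 0'
python3 - <<'E'
from h import *
f=grab("wrist");cv2.imwrite("pics/w3.png",f["pixels"][:,:,::-1]);print("meas",fitcap(f))
print(pred(f,[.4571,.1582],.058,.051))
E
```

```text
time: 5.2
eef_pos: [0.52, 0.1774, 0.045]
ee_rot: [180.0, -0.0, -162.6]
wrist_force: [-0.1, 0.5, 0.0]
gripper_width: 0.0599
meas ((322.7413024902344, 141.1850128173828), (255.04205322265625, 262.2701721191406), 0.3459860682487488)
((324.9729919433594, 137.35684204101562), (258.6644592285156, 266.4775695800781), 1.2451555728912354)
```

View pics/w3.png

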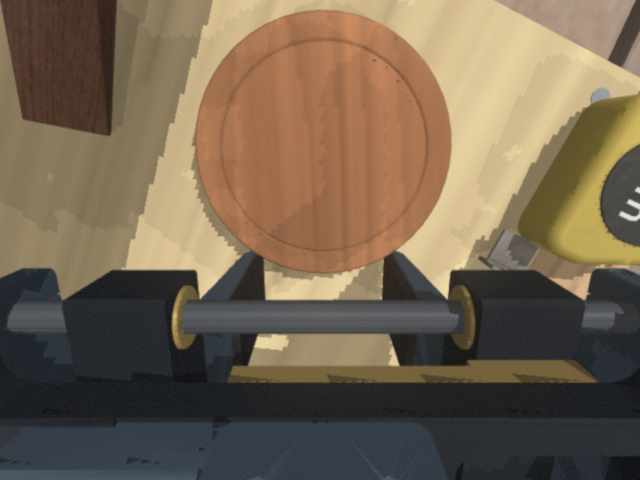

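It is about 1.7 mm short now. I nudge it on, then rise over the centre and press the top.

```bash
python3 -m jog '0.34 0.15 0 0 0; 0.34 0.15 0 0 0; 0.34 -1 0 0 0; 0.34 -1.5 0 0 0; 0.34 -1.5 0 -4 0; 1 -1 0 -4 0; 1 2 0 -4 0; 1 5 0 -4 0; 1 6.6 0 -4 0; 1 6.6 0 -4 0; 1 6.6 0 -4 0; 1 6.6 0 -4 0; 1 6.6 0 -4 0'
python3 -m jog '1 0 0 1 0; 1 0 0 2 0; 1 0 0 2.6 0; 1 0 0 2.9 0; 1 0 0 3.1 0; 1 0 0 3.2 0; 1 0 0 3.3 0; 1 0 0 3.3 0'
```

```text
time: 6.33
eef_pos: [0.4588, 0.1582, 0.0852]
ee_rot: [180.0, 0.1, -162.6]
wrist_force: [0.4, 0.7, 0.7]
gripper_width: 0.0095
time: 7.0
eef_pos: [0.4574, 0.1578, 0.0521]
ee_rot: [180.0, 0.0, -162.6]
wrist_force: [-0.2, 0.4, 0.1]
gripper_width: 0.0002
```

```bash
python3 -m jog '1 0 0 0.1 0; 1 0 0 0.2 0; 1 0 0 0.3 0; 1 0 0 0.4 0; 1 0 0 0.5 0; 1 0 0 0.5 0; 1 0 0 0.5 0'
```

```text
time: 7.58
eef_pos: [0.4577, 0.1579, 0.0512]
ee_rot: [180.0, 0.1, -162.6]
wrist_force: [-9.1, -3.1, 32.9]
gripper_width: 0.0002
```

Contact came at z = 0.051 with 33 N, so the large cap's top is 15 mm above the jig, as it should be when seated. Now the small cap.

```bash
python3 -m jog '1 0 0 -4 0; 0.45 0 0 -8.6 0; 0.45 -2 -4 -8.6 0.1; 0.45 -9.1 -42.9 -8.6 0.805; 0.45 -9.1 -42.9 -8.6 0.805; 0.45 -9.1 -42.9 -8.6 0.805; 0.45 -9.1 -42.9 -8.6 0.805; 0.45 -9.1 -42.9 -8.6 0.805; 0.45 -9.1 -42.9 -8.6 0.805; 0.45 -9.1 -42.9 -8.6 0.805; 0.45 -9.1 -42.9 -8.6 0.805; 0.45 -9.1 -42.9 -8.6 0.805; 0.45 -9.1 -42.9 -8.6 0.805; 0.45 -9.1 -42.9 -8.6 0.805; 0.45 -9.1 -42.9 -8.6 0.805; 0.45 -9.1 -42.9 -8.6 0.805'
python3 - <<'E'
from h import *
f=grab("wrist");cv2.imwrite("pics/w4.png",f["pixels"][:,:,::-1]);P=pose();print(P[:3,3])
e=fitcap(f);print("meas",e);
for z in(.058,.059,.060):print(pred(f,[.6071,-.1877],.047,z))
t=grab("top");a=np.array(px(t,[.6071,-.1877,.059]));print("tri",tri(f,e[0],t,a))
a,s=cap(t,(170,235,230,300));print("large",a,s,at(t,*a,.051),px(t,[.4571,.1582,.051]))
c=cv2.resize(t["pixels"][180:330,120:320],None,fx=4,fy=4,interpolation=cv2.INTER_CUBIC);cv2.imwrite("pics/t4.png",c[:,:,::-1])
E
```

```text
time: 8.92
eef_pos: [0.6716, -0.2238, 0.1326]
ee_rot: [180.0, -0.1, 151.3]
wrist_force: [-0.2, 0.4, 0.1]
gripper_width: 0.0505
[ 0.67153496 -0.22324839  0.13287401]
meas ((323.3980407714844, 131.32754516601562), (140.3623809814453, 145.59552001953125), 0.7232748866081238)
((323.67681884765625, 129.76222229003906), (141.8523712158203, 147.32286071777344), 0.26793035864830017)
((323.6803283691406, 129.70887756347656), (142.43585205078125, 147.93267822265625), 0.26948848366737366)
((323.6838684082031, 129.65496826171875), (143.02415466308594, 148.54757690429688), 0.27123427391052246)
tri (array([ 0.60597756, -0.18744041,  0.06847304]), np.float64(0.00021609673311842901))
large [197.5142487  268.59585492] [   6   12   44   45 1544] [0.45797041 0.15784267 0.051     ] [197.3691862  268.92715577]
```

View pics/w4.png

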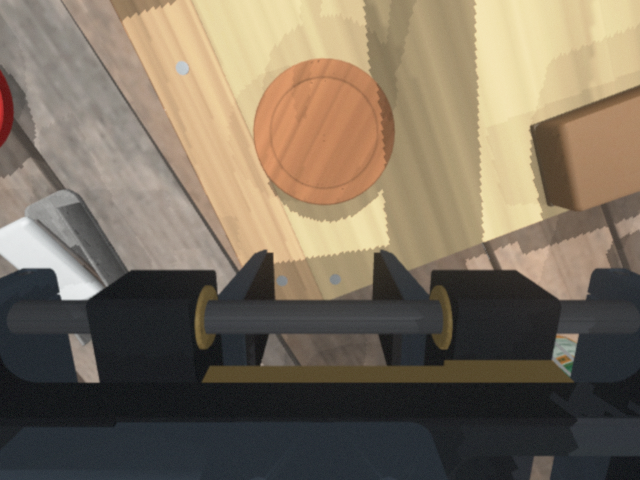

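View pics/t4.png

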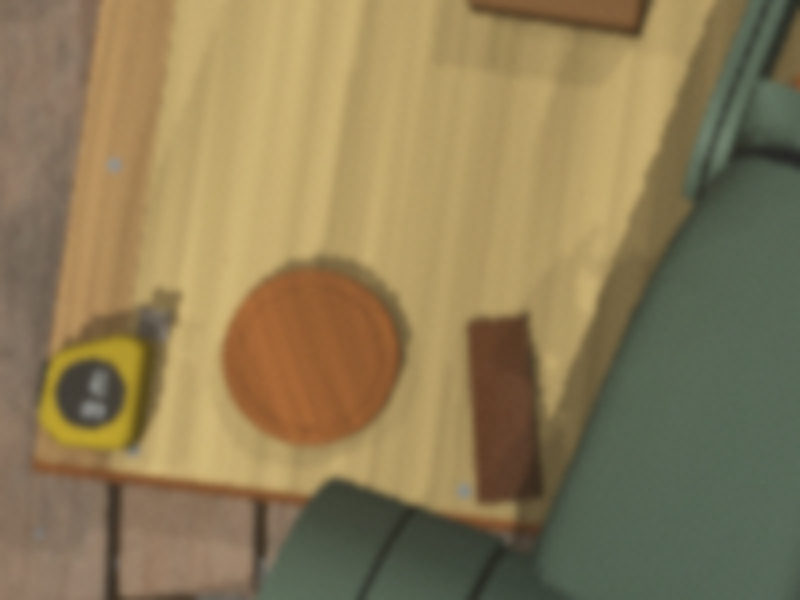

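The large cap's top-view centre is within 1 mm of the dish axis, and the neighbours are untouched. The small cap at (323,131) matches the prediction at (324,130) and lies on the push line. Now I push it.

```bash
python3 -m jog '0.45 0 0 3 0; 0.45 0 0 6 0; 0.45 0 0 8 0; 0.45 0 0 8.8 0; 0.45 0 0 8.8 0; 0.45 1 0 8.8 0; 0.45 2 0 8.8 0; 0.45 3 0 8.8 0; 0.45 4 0 8.8 0; 0.45 5 0 8.8 0; 0.45 6 0 8.8 0; 0.45 7 0 8.8 0; 0.45 8 0 8.8 0; 0.45 9 0 8.8 0; 0.45 10 0 8.8 0; 0.45 11 0 8.8 0; 0.45 12 0 8.8 0; 0.45 13 0 8.8 0; 0.45 14 0 8.8 0; 0.45 14 0 8.8 0'
python3 -m jog '0.45 0.6 0 0 0; 0.45 1.2 0 0 0; 0.45 1.8 0 0 0; 0.45 2.4 0 0 0; 0.45 3 0 0 0; 0.45 3.6 0 0 0; 0.45 4.2 0 0 0; 0.45 4.8 0 0 0; 0.45 5.4 0 0 0; 0.45 6 0 0 0; 0.45 6.6 0 0 0; 0.45 7.2 0 0 0; 0.45 7.6 0 0 0; 0.45 7.6 0 0 0; 0.45 7.6 0 0 0'
python3 - <<'E'
from h import *
f=grab("wrist");cv2.imwrite("pics/w5.png",f["pixels"][:,:,::-1]);print(fitcap(f))
print(pred(f,[.4298,-.0901],.047,.051))
E
```

```text
time: 10.68
eef_pos: [0.5467, -0.1559, 0.0448]
ee_rot: [-180.0, -0.2, 151.3]
wrist_force: [0.1, -0.6, -0.5]
gripper_width: 0.0503
time: 11.93
eef_pos: [0.4824, -0.1204, 0.0449]
ee_rot: [-180.0, -0.0, 151.3]
wrist_force: [0.3, -0.5, 0.3]
gripper_width: 0.0499
((323.08135986328125, 163.4447479248047), (204.5093994140625, 208.52024841308594), 0.8585938811302185)
((325.5914611816406, 152.97996520996094), (207.73463439941406, 212.04733276367188), 2.4463229179382324)
```

View pics/w5.png

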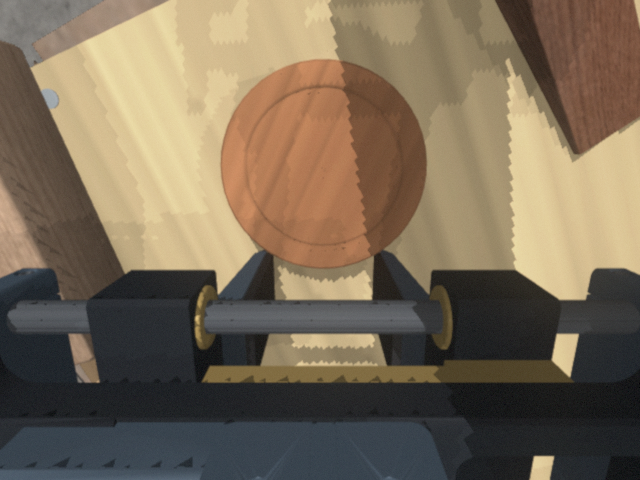

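The small cap is at (323,163), and the target is (325,153), so it is about 4.5 mm short and already dropping into the dish. I finish the push and look again.

```bash
python3 -m jog '0.45 0.2 0 0 0; 0.45 0.35 0 0 0; 0.45 0.45 0 0 0; 0.45 0.45 0 0 0; 0.45 0.45 0 0 0'
python3 - <<'E'
from h import *
f=grab("wrist");print(fitcap(f))
print(pred(f,[.4298,-.0901],.047,.051))
E
```

```text
time: 12.4
eef_pos: [0.4788, -0.1184, 0.0449]
ee_rot: [180.0, -0.0, 151.2]
wrist_force: [-0.1, -0.8, -0.8]
gripper_width: 0.0502
((323.09161376953125, 167.4173583984375), (202.82843017578125, 206.29733276367188), 179.95909118652344)
((325.51690673828125, 162.38401794433594), (206.39382934570312, 209.3153839111328), 3.5170629024505615)
```

```bash
python3 -m jog '0.45 0.1 0 0 0; 0.45 0.2 0 0 0; 0.45 0.2 0 0 0; 0.45 0.2 0 0 0'
python3 - <<'E'
from h import *
f=grab("wrist");print(fitcap(f))
print(pred(f,[.4298,-.0901],.047,.051))
E
python3 -m jog '0.45 -1.2 0 0 0; 0.45 -1.5 0 0 0; 0.45 -1.5 0 -4 0; 1 -1 0 -4 0; 1 2 0 -4 0; 1 5 0 -4 0; 1 5.5 0 -4 0; 1 5.5 0 -4 0; 1 5.5 0 -4 0; 1 5.5 0 -4 0; 1 5.5 0 -2.5 0; 1 5.5 0 -1.5 0; 1 5.5 0 -1 0; 1 5.5 0 -0.8 0; 1 5.5 0 -0.7 0; 1 5.5 0 -0.7 0; 1 5.5 0 -0.7 0'
```

```text
time: 12.78
eef_pos: [0.4771, -0.1175, 0.0449]
ee_rot: [180.0, -0.0, 151.3]
wrist_force: [0.8, -0.2, -1.0]
gripper_width: 0.05
((323.2254638671875, 167.3577880859375), (202.5156707763672, 205.23721313476562), 177.7693328857422)
((325.478759765625, 166.8136444091797), (205.72760009765625, 208.00169372558594), 4.469246864318848)
time: 14.25
eef_pos: [0.4294, -0.0912, 0.0523]
ee_rot: [180.0, 0.1, 151.2]
wrist_force: [1.0, 0.1, 0.8]
gripper_width: 0.0005
```

Centred to under 1 px along the push, and no contact at 0.052. I press gently.

```bash
python3 -m jog '1 0 0 0.1 0; 1 0 0 0.2 0; 1 0 0 0.3 0; 1 0 0 0.4 0; 1 0 0 0.5 0; 1 0 0 0.5 0; 1 0 0 0.5 0'
python3 -m jog '1 0 0 -3 0; 1 0 0 -6 0; 1 -3 0 -10 0; 1 -12 -6 -14 0; 1 -25 -12 -14 0; 1 -25 -12 -14 0; 1 -25 -12 -14 0; 1 -25 -12 -14 0; 1 -25 -12 -14 0; 1 -25 -12 -14 0; 1 -25 -12 -14 0; 1 -25 -12 -14 0; 1 -25 -12 -14 0'
python3 - <<'E'
from h import *
t=grab("top")
for n,b,p in(("large",(170,235,230,300),[.4571,.1582]),("small",(265,255,318,308),[.4298,-.0901])):
    a,s=cap(t,b);q=at(t,*a,.051)[:2];print(n,a,s,q,"err mm",(q-p)*1000)
c=cv2.resize(t["pixels"][140:330,120:380],None,fx=3,fy=3,interpolation=cv2.INTER_CUBIC);cv2.imwrite("pics/end.png",c[:,:,::-1])
E
```

```text
time: 14.83
eef_pos: [0.4295, -0.0912, 0.0512]
ee_rot: [180.0, 0.2, 151.3]
wrist_force: [-10.0, 2.3, 38.8]
gripper_width: 0.0002
time: 15.92
eef_pos: [0.5895, -0.3154, 0.1866]
ee_rot: [180.0, -0.1, 151.3]
wrist_force: [0.1, -0.4, -0.3]
gripper_width: 0.0002
large [197.49838397 268.66839043] [   6   12   44   45 1547] [0.45778027 0.15787928] err mm [ 0.68026732 -0.32071501]
small [292.25317797 280.11758475] [  9   8  36  36 944] [ 0.43043768 -0.09069643] err mm [ 0.63768099 -0.59643305]
```

View pics/end.png

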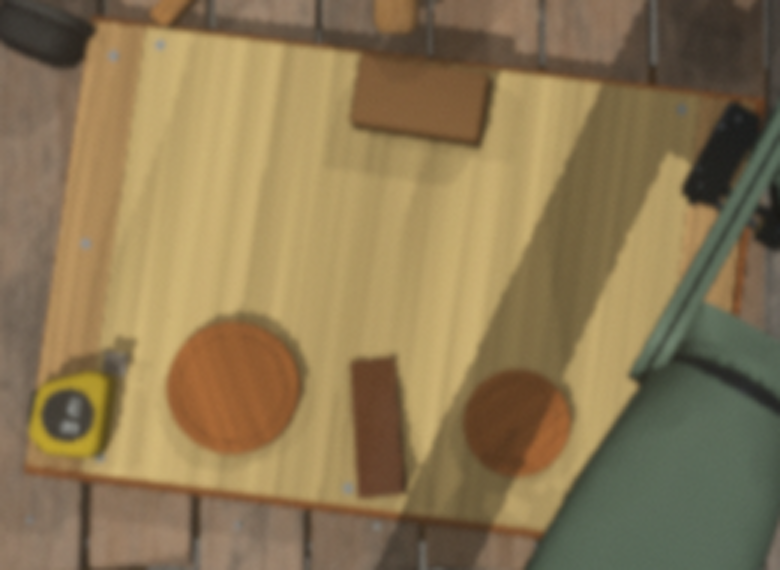

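Crop: the large cap is at (235,387) and the small cap at (518,422), both on their dish centres. Contact with the small cap also came at z = 0.051. The wedge, tape and sanding block are where they were. I hand in.

```bash
python3 -c "
from station import manip;print(manip.hand_in())"
```

```text
the job is handed in; nothing more can be done
None
```

I slid each cap into its own dish with the partly open fingers as a two-point pusher, then pressed each on top with the shut fingers. I handed in at about 16 s of the 58 s allowed.

**Last checks:**
- **Position:** the top camera puts both caps within 1 mm of the measured dish axes.
- **Height:** pressed at the middle with 33 N (large) and 39 N (small), both tops stopped the fingertips at z = 0.051 m. That is 15 mm above the jig, the seated height in the text. I took level from this and did not measure tilt directly.
- **Neighbours:** the wedge, tape measure and sanding block look unmoved in the last picture. The arm hid the off-cut there, but no move went near it.
- **Clear of the work:** the gripper was raised and clear at the end, with wrist force near zero.

**One disagreement:** the two-view heights of the cap tops before the push were rough, 0.048 to 0.068 m against 0.059 to 0.060 m from the text. I settled the final height by touch instead.

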